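# Set out the pantry shelf on its cork mats

### The job

Set out the pantry things on the three cork mats, each standing upright in the middle of its mat: the metal tin on the mat between the pepper mill and the end mat of the row, the big canister on that end mat with the small canister centred on its lid, and the amber jar on the mat behind the tin, away from the robot. The tin is jammed under the two tabs of the sloping dispenser chute: nudge it back up the chute until it is clear of the tabs, then lift it out. Leave the pepper mill standing where it is.

Things in the scene. Friction and masses are not known exactly. Their poses are not given: they have to be found in the camera images.
- tin: Upright round metal food tin with a paper band, 64 mm in diameter, 60 mm high, 0.3 kg or so. Origin at the centre of its underside, z up its axis. It starts standing on the chute's sloping floor (tilted with it), its front part under the chute's two tabs.
- chute: Fixed aluminium chute, 180 x 92 mm, on the table. Origin at table level below the jammed tin; x horizontal, up the slope (away from the robot), y across, z up. Flat floor, 25 mm above the origin there, rising to +x at 0.14 rad, from x = -45 to a stop at +130 mm; side rails 12 mm above the floor, 72 mm apart. The low end is open but for two 12 mm high corner stops, 44 mm apart.
- tab_gap (a point): Midpoint between the chute's two steel tabs, level with their top. The tabs are 34 mm long (up to chute x = 0), 46 mm apart, 64 to 68 mm above the floor, on side posts. The tin lifts out only once its centre is beyond chute x = 25 mm. It slides with friction and stays where left on the slope; push it low down from the low end with closed fingers, or it may tip.
- big_canister: Larger square food canister, frosted with a flat pale lid, 64 x 64 mm and 60 mm high. Origin at the centre of its underside, x and y along its sides, z up.
- small_canister: Smaller square food canister, frosted with a flat pale lid, 50 x 50 mm and 42 mm high. Origin at the centre of its underside, x and y along its sides, z up.
- jar: Round amber glass jar with a brass-coloured cap, 54 mm in diameter, 85 mm high. Origin at the centre of its underside, z up.
- mill: Short turned pepper mill of dark wood, 54 mm in diameter, 95 mm high, loose, standing on the table at one end of the row. Which end (left or right) varies. Origin at the centre of its underside. Not to be moved.
- mat_mid: Fixed cork mat, 90 x 90 mm, 4 mm thick, in the middle of the row: between the mill and the end mat, about 110 mm from each. Origin at the centre of its underside, x roughly away from the robot, y along the row, z up.
- mat_end: Fixed cork mat, the same size, at the end of the row away from the mill. Origin at the centre of its underside, z up.
- mat_back: Fixed cork mat, the same size, behind the middle mat (about 110 mm farther from the robot). Origin at the centre of its underside, z up.

How it is judged:
On the way:
1. the tin has been pushed back up the chute, clear of the tabs, still on the chute's floor (x of tin in the frame of chute between 0.022 and 0.12 m and y of tin in the frame of chute between -0.02 and 0.02 m and z of tin in the frame of chute below 0.048 m), for 0.1 s.
At the end, for the whole second after the job is handed in: Tin, big canister and jar stand upright (within 0.12 rad) on the middle, end and back mats, each centred within 15 mm; the small canister stands on the big one's lid, centred within 12 mm; the mill is upright and within 20 mm of where it was; all is released and at rest (horizontal distance between tin and mat_mid below 0.015 m and z of tin in the frame of mat_mid between -0.002 and 0.01 m and angle between each of tin, big_canister, jar, small_canister, mill's own z axis and vertical below 0.12 rad and linear speed of each of tin, big_canister, jar, small_canister below 0.02 m/s and angular speed of each of tin, big_canister, jar, small_canister below 0.2 rad/s and horizontal distance between big_canister and mat_end below 0.015 m and z of big_canister in the frame of mat_end between -0.002 and 0.01 m and horizontal distance between jar and mat_back below 0.015 m and z of jar in the frame of mat_back between -0.002 and 0.01 m and horizontal distance between small_canister and big_canister below 0.012 m and z of small_canister in the frame of big_canister between 0.054 and 0.066 m and distance of mill from where it was at the start of the episode below 0.02 m); the robot touches nothing.
It fails at once if the pepper mill is knocked over (angle between mill's own z axis and vertical above 0.6 rad).
It also fails if it takes over 138 s, if anything falls off the work surface, if the arm or the gripper's body presses on something with over 40 N, if the wrist force passes 120 N, or if a joint passes its speed limit or range.

### The arm

A 7-joint arm with a two-finger parallel gripper is mounted at the origin on the work surface. World frame = base frame: x ahead of the robot, y to its left, z up, the work surface at z = 0. Lengths are in m, angles in rad, forces in N, time in s.
With the tool pointing down it reaches from about 0.425 to 0.95 m from the base axis. Payload 4.7 kg.
Tool frame: the origin (TCP) lies between the finger pads; the fingertips stand 25 mm ahead of it and the grasp point (between the pads) lies 6 mm ahead of it; z points along the fingers, y is the line along which they close (so a half turn about z gives the same grasp; the last joint's range is limited). The gripper opens to 85 mm and grips with 20 to 120 N. Pads are 22 mm wide; open, the fingers measure 114 mm over their backs; the gripper's body (76 mm by 85 mm) begins 54 mm behind the grasp point. The pads swing forward as they close: fully open they stand 13 mm farther back than shut.
Start: joints at [-1.33, 0.469, -0.049, 1.532, 0.024, 1.141, -0.082], TCP at [0.18, 0.651, 0.256] pointing down, gripper open.
Joint ranges: [-2.59, 2.59], [-0.33, 1.99], [-1.39, 1.29], [0.1, 2.45], [-1.04, 4.18], [0.21, 1.99], [-2.66, 2.66]. Speed limits (rad/s): [2.57, 2.57, 3.14, 3.14, 3.14, 3.14, 3.14].

### API

Orientations are given as a 3x3 rotation matrix whose columns are the frame's x, y, z axes.
In Python, from rig import * gives the robot as it stands. Calls block until the motion is done:
- movep(position, orientation): joint-space move of the TCP to a pose.
- move_l(position, attitude=None, feed=0.15, until_force=None): straight line of the TCP; attitude=None keeps the orientation; feed is the mean speed in m/s. With until_force (N) it stops when the force on the tool has changed by that much, and returns True; else False.
- move_joints(angles): joint-space move.
- command_gripper(opening, newtons=None): finger opening in m; newtons is the grip in N (None keeps the last); returns when the fingers have stopped.
- sleep(seconds).
- inverse_kinematics(position, orientation): joint angles nearest the present ones, or None.
- sense(): the state.
- camera(name): name is "scene" or "top" or "wrist"; returns (picture, depth): 480x640x3 uint8, red, green, blue; 480x640 float32, m along the optical axis (not along the pixel's ray), 0 where there is no reading.
- camera_params(name): a dict with "K" (3x3 intrinsics, pixels), "position" and "rotation" of the camera in the world; the wrist camera has in their place "tool_from_camera" (4x4, takes a point from camera to tool coordinates, whose origin is the TCP and whose axes are the flange's). Camera axes: x right, y down, z forward; pixel columns grow to the right and rows downward; lengths in m; the calibration is good to about 2 mm. A picture is of the moment at which its call begins: read the wrist's pose just before it. camera_params takes no time and is no camera call.
A pose or a line that the arm cannot do raises Unreachable and nothing moves.
- finish_job(): hands the job in; it is judged then, once.
The state is a dict: "time_s": time; "joint_pos": joint angles; "qd": joint speeds; "joint_efforts": joint torques, N m; "position": TCP position; "tcp_rot": TCP orientation; "wrist_force": force on the tool from outside, world axes, zero at the start; "ft_torque": the same for the moment, N m; "finger_gap": finger opening in m; "gripper_force": force on a finger pad.
Only numpy, scipy, OpenCV 4.12 (cv2) and the standard library are available. Lean on these libraries where they do the work, as an engineer would, in place of code of your own. Each camera call takes 0.05 s, during which the arm holds its last target. There are 200 camera calls.

## Working session

There is one attempt and no reset: what is moved stays moved. The work goes in short steps, each a Python script; the robot and the scene stay as the last script left them, time stands still between calls to the robot, and variables do not carry over. Pictures are saved under pics/ and viewed, at most 14 in all, crops included, and the job is handed in when it is done.

```bash
mkdir -p pics
cat > h.py <<'E'
from rig import *
import numpy as np, cv2
def save(n,im): cv2.imwrite('pics/'+n,im[:,:,::-1])
def cloud(name):
    st=sense(); im,d=camera(name); p=camera_params(name); K=np.array(p["K"])
    v,u=np.mgrid[:480,:640]
    P=np.stack([(u-K[0,2])/K[0,0]*d,(v-K[1,2])/K[1,1]*d,d],-1)
    if name=="wrist":
        T=np.array(p["tool_from_camera"]); P=P@T[:3,:3].T+T[:3,3]
        R,t=np.array(st["tcp_rot"]),np.array(st["position"])
    else: R,t=np.array(p["rotation"]),np.array(p["position"])
    W=P@R.T+t; W[d==0]=np.nan
    return im,d,W
E
python3 - <<'E'
from h import *
for n in("top","scene"):
    im,d,W=cloud(n); save(n+'0.png',im); np.save(n+'0.npy',W); print(n,camera_params(n)["position"])
s=sense(); print(s["time_s"],np.round(s["tcp_rot"],3))
E
```

```text
top [ 0.33206601 -0.03871694  1.11581761]
scene [ 1.33615689 -0.52895976  1.103139  ]
0.1 [[-0.964  0.267 -0.   ]
 [ 0.267  0.964 -0.002]
 [-0.    -0.002 -1.   ]]
```

View pics/top0.png

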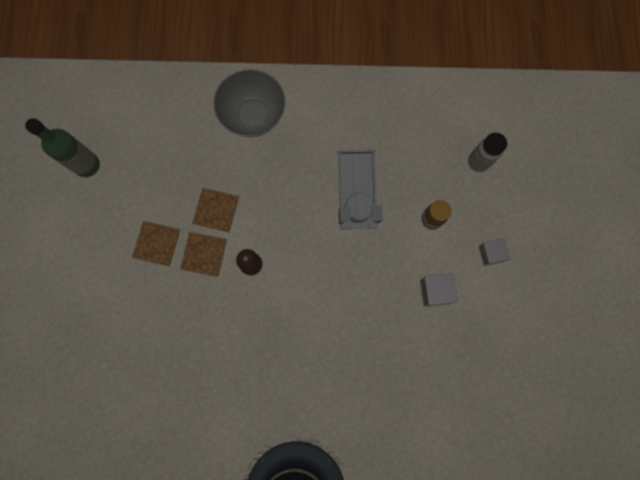

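View pics/scene0.png

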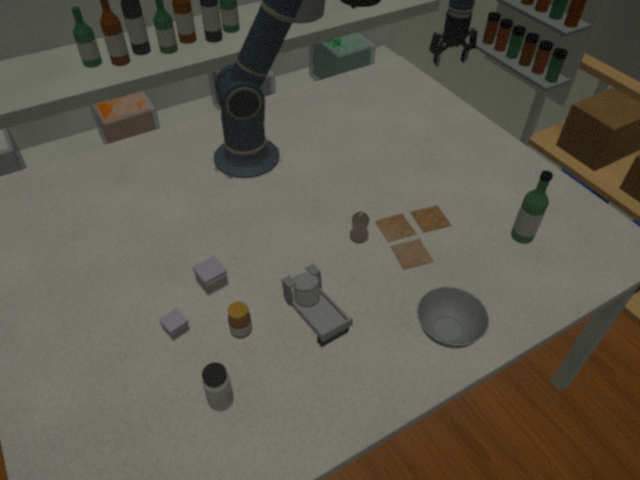

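The top view shows the back mat (216,210), mid mat (204,254), end mat (156,243) and mill (250,262). It also shows the chute (358,190) with the tin at (358,207), jar cap (437,212), small canister (495,251) and big canister (440,289).

Run:
```python
from h import *
W=np.load('top0.npy'); im=cv2.imread('pics/top0.png')
def box(n,u,v,r,zlo,zhi,mask=None):
    S=np.zeros((480,640),bool); S[v-r:v+r,u-r:u+r]=1
    S&=(W[...,2]>zlo)&(W[...,2]<zhi)
    if mask is not None:S&=mask
    P=W[S]; c,wh,a=cv2.minAreaRect((P[:,:2]*1000).astype(np.float32)); 
    print(n,len(P),'rect c',np.round(c,1),np.round(wh,1),round(a,1),'mean',np.round(P.mean(0)*1000,1),'z med',round(np.median(P[:,2])*1000,1))
hsv=cv2.cvtColor(im,cv2.COLOR_BGR2HSV); cork=(hsv[...,1]>90)
box('back',216,210,24,-.01,.02,cork);box('mid',204,254,23,-.01,.02,cork);box('end',156,243,24,-.01,.02,cork)
box('mill',250,262,18,.07,.12)
box('jar',437,212,20,.07,.1);box('small',495,251,20,.03,.06);box('big',440,289,24,.05,.075)
box('tinregion',358,207,20,.075,.12)
print('table',np.nanmedian(W[330:380,150:300,2]))
for v in range(146,234,4): print(v,np.round(W[v,358]*1000,1), np.round(W[v,342]*1000,1),np.round(W[v,374]*1000,1))
c=im[140:240,310:410]; cv2.imwrite('pics/chute.png',cv2.resize(c,None,fx=6,fy=6,interpolation=cv2.INTER_CUBIC)*1)
```

```text
back 1360 rect c [605.4 208.8] [ 89.3 111.1] 77.9 mean [616.1 206.3   4.1] z med 4.0
mid 1429 rect c [511.1 228.1] [89.3 88.3] 80.3 mean [510.5 227.8   4.1] z med 4.1
end 1416 rect c [533.7 338.7] [89.7 88.1] 78.6 mean [533.3 338.7   4.2] z med 4.2
mill 386 rect c [489.2 116. ] [46.5 47.1] 4.6 mean [487.6 115.4  82.5] z med 83.5
jar 398 rect c [ 605.3 -302.6] [47.4 47.1] 56.5 mean [ 604.1 -301.7   84.3] z med 84.7
small 523 rect c [ 525.4 -436.6] [49.9 52.7] 13.2 mean [ 524.7 -435.5   41.3] z med 41.6
big 886 rect c [ 435.4 -305.3] [63.9 65.2] 7.2 mean [ 434.9 -304.2   59.8] z med 59.9
tinregion 860 rect c [ 608.8 -122.4] [65.  82.2] 3.8 mean [ 605.7 -123.4   86.6] z med 86.8
table -0.00016962154966382315
146 [ 782.6 -128.5    3.1] [782.5 -89.9   1.2] [ 783.9 -167.4    2.3]
150 [ 749.7 -123.9   60.4] [750.  -87.4  57.6] [ 751.2 -160.8   58.8]
154 [ 747.9 -125.6   40.2] [744.9 -88.   45.6] [ 742.9 -161.2   55.1]
158 [ 737.7 -125.6   41. ] [735.4 -88.2  44.7] [ 734.  -161.5   52.9]
162 [ 729.1 -125.9   37.6] [727.  -88.5  41.2] [ 725.5 -161.8   49.9]
166 [ 719.4 -126.    37.6] [717.9 -
[... 481 characters left out ...]
 [650.1 -89.3  40.5] [ 651.6 -162.7   40.7]
198 [ 628.2 -122.4   86.4] [640.5 -89.4  40.6] [ 642.6 -162.9   38.9]
202 [ 619.9 -122.6   83.5] [632.  -89.7  37.2] [ 633.7 -163.1   37. ]
206 [ 610.3 -122.5   85.4] [606.9 -87.1  95.4] [ 609.4 -156.8   91.5]
210 [ 601.8 -122.7   83.6] [598.8 -87.3  92.1] [ 600.5 -156.9   91.3]
214 [ 593.4 -123.    80.9] [589.4 -87.3  93.8] [ 591.7 -156.9   90.9]
218 [ 584.7 -123.1   80. ] [581.5 -87.6  89.8] [ 583.3 -157.1   88.4]
222 [ 585.6 -126.6   37.6] [576.6 -88.5  72.9] [ 589.4 -164.4   25.1]
226 [ 580.6 -128.2   19. ] [577.4 -90.7  29.4] [ 578.4 -163.6   31.9]
230 [ 575.4 -129.8   -0.6] [ 5.745e+02 -9.220e+01 -2.000e-01] [ 5.761e+02 -1.673e+02 -3.000e-01]
```

View pics/chute.png

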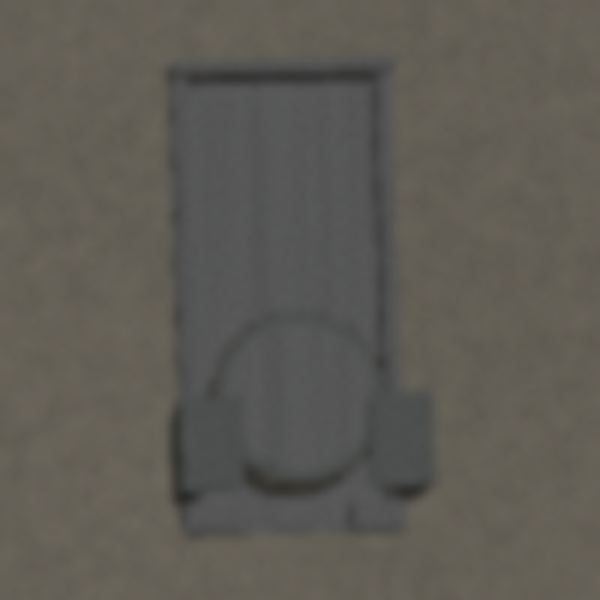

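Crop: the tin top is centred near crop (297,400), just under the tabs (their upper edges are at crop row ~395). The chute runs from crop row 530 to 65. Next I fit the chute's frame, refit the back mat, and see how the closed gripper looks at the pre-push pose.

```bash
cat >> h.py <<'E'
def rot(yaw,tilt=0.,heading=0.):
    """tool down, tool y at angle `yaw` in the world; then tipped so that the tip leads towards `heading`"""
    y=np.array([np.cos(yaw),np.sin(yaw),0]); z=np.array([0,0,-1.]); R=np.stack([np.cross(y,z),y,z],1)
    ax=np.array([-np.sin(heading),np.cos(heading),0])*-tilt
    return cv2.Rodrigues(ax)[0]@R
def best(pos,yaw,*a):
    q0=np.array(sense()["joint_pos"]); o=[]
    for k in(0,np.pi):
        R=rot(yaw+k,*a); q=inverse_kinematics(pos,R)
        if q is not None:o.append((np.abs(np.array(q)-q0).max(),R))
    return min(o,key=lambda t:t[0])[1]
E
python3 - <<'E'
from h import *
W=np.load('top0.npy'); S=np.zeros((480,640),bool); S[144:235,330:390]=1
S&=(W[...,2]>.012); P=W[S]*1000
N=P[(P[:,0]>625)]; c,wh,a=cv2.minAreaRect(N[:,:2].astype(np.float32)); print('upper rect',np.round(c,1),np.round(wh,1),a)
for lo in range(630,745,12):
    Q=P[(P[:,0]>lo)&(P[:,0]<lo+12)]; print(lo+6,np.round([Q[:,1].min(),Q[:,1].max(),Q[:,1].mean()],1),end=';')
# floor fit
F=P[(P[:,0]>660)&(P[:,0]<735)&(abs(P[:,1]+125)<25)]; A=np.c_[F[:,:2],np.ones(len(F))]; print('\nfloor',np.linalg.lstsq(A,F[:,2],rcond=None)[0],F[:,2].mean(),F.mean(0))
T=P[P[:,2]>75]; print('minx',P[:,0].min(),P[:,0].max())
im=cv2.imread('pics/top0.png');cork=cv2.cvtColor(im,cv2.COLOR_BGR2HSV)[...,1]>90
n,l=cv2.connectedComponents(cork.astype(np.uint8)); 
for uv in((216,210),(204,254),(156,243)):
    B=W[l==l[uv[1],uv[0]]]*1000; print(np.round(cv2.minAreaRect(B[:,:2].astype(np.float32))[:2],1).tolist() if 0 else cv2.minAreaRect(B[:,:2].astype(np.float32)))
# better look from the wrist camera
p=np.array([.60,-.13,.40]); R=best(p,np.pi/2); movep(p,R)
im,d,W=cloud("wrist"); save('w1.png',im); np.save('w1.npy',W); print(sense()["time_s"])
E
```

```text
upper rect [ 688.3 -123.2] [126.7  85.4] 2.674046039581299
636 [-167.8  -83.1 -119.9];648 [-167.6  -82.8 -120.5];660 [-167.1  -82.6 -123.6];672 [-164.8  -81.9 -124.7];684 [-164.7  -81.7 -123.8];696 [-164.7  -81.3 -123.6];708 [-164.3  -79.4 -122.5];720 [-164.1  -79.2 -121.6];732 [-161.5  -78.9 -121.5];744 [-162.4  -78.  -119.8];
floor [ 1.36908394e-01  7.13613533e-04 -5.90489615e+01] 36.31032492729137 [ 697.17034409 -124.97764997   36.31032493]
minx 571.7225773265469 751.8572084220277
((616.7060546875, 206.47677612304688), (89.12924194335938, 88.0164566040039), 77.94961547851562)
((510.628173828125, 227.79310607910156), (88.49024963378906, 87.36101531982422), 80.20214080810547)
((533.6680297851562, 338.9114990234375), (88.00509643554688, 89.36959838867188), 76.98282623291016)
3.2917
```

View pics/w1.png

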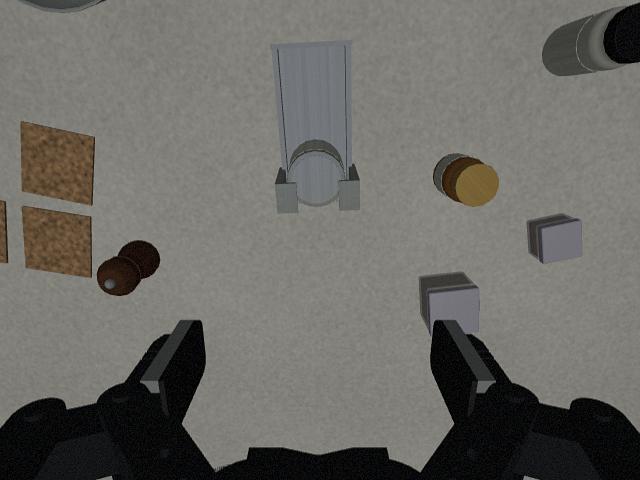

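The wrist view shows the tabs at (287,190) and (349,187), the tin top centred near (316,178), and the chute's low edge hidden at about row 212. The gripper has bulging knuckles. I'll measure the chute from this closer cloud, close the gripper and look at the clearances.

Run:
```python
from h import *
W=np.load('w1.npy')*1000
r=lambda u,v:np.round(np.nanmedian(W[v-1:v+2,u-1:u+2],(0,1)),1)
for n,u,v in(('tabL upL',287,172),('tabL lo',287,210),('tabR up',349,170),('tabR lo',349,207),('stop L',276,43),('stop R',349,43),('floor',316,100),('floor',316,60),('tin top front',316,202),('tin top',316,180),('tin top back',316,154)): print(n,r(u,v))
S=(W[...,0]>540)&(W[...,0]<780)&(abs(W[...,1]+125)<70)
T=S&(W[...,2]>89)&(W[...,0]<616)
for s in(1,-1):
    Q=W[T&(s*(W[...,1]+123)>18)&(W[...,2]>86)]; print('tab',len(Q),cv2.minAreaRect(Q[:,:2].astype(np.float32)),Q[:,2].mean())
Q=W[S&(abs(W[...,1]+123)<21)&(W[...,2]>76)&(W[...,0]<660)]; print('tin x-range',np.percentile(Q[:,0],[0,1,99,100]))
F=W[S&(W[...,0]>660)&(W[...,0]<735)&(abs(W[...,1]+125)<25)]; A=np.c_[F[:,:2],np.ones(len(F))]; k=np.linalg.lstsq(A,F[:,2],rcond=None)[0]; print('floor',k,'z at 619',k@[619,-126,1])
for lo in range(640,745,20):
    Q=W[S&(W[...,0]>lo)&(W[...,0]<lo+20)&(W[...,2]>20)]; print(lo+10,np.round([Q[:,1].min(),Q[:,1].max()],1))
Q=W[(W[...,2]>83)&(W[...,0]<640)&(W[...,0]>570)&(W[...,1]<-270)&(W[...,1]>-335)]; print('jar',cv2.minEnclosingCircle(Q[:,:2].astype(np.float32)))
command_gripper(0.0,40)
im,d,_=cloud("scene"); save('s1.png',im[:330,300:560] if 0 else im)
im,d,_=cloud("wrist"); save('w2.png',im)
```

```text
tabL upL [614.4 -92.8  36.8]
tabL lo [578.7 -95.7  88.5]
tabR up [ 617.5 -166.6   48.8]
tabR lo [ 582.2 -164.6   88.1]
stop L [ 7.589e+02 -8.140e+01  5.000e-01]
stop R [ 750.2 -161.9   60.8]
floor [ 695.  -127.7   35.4]
floor [ 736.1 -127.6   42. ]
tin top front [ 586.2 -127.9   81.1]
tin top [ 611.6 -127.9   85.1]
tin top back [ 639.7 -127.9   88.3]
tab 16214 ((596.2122802734375, -80.14360809326172), (39.506675720214844, 49.54488754272461), 1.2063684463500977) 423.6497396340799
tab 15567 ((598.0675048828125, -167.98953247070312), (53.99599838256836, 35.83430862426758), 89.95538330078125) 422.95668845722776
tin x-range [576.09254907 584.38065279 642.19408377 645.3566034 ]
floor [ 1.42738346e-01  3.78892938e-03 -6.29754242e+01] z at 619 24.90220711185725
650 [-169.   -84.7]
670 [-168.1  -83.5]
690 [-167.7  -83. ]
710 [-165.5  -81.7]
730 [-164.6  -80.7]
750 [-164.1  -79.5]
jar ((606.8075561523438, -304.15972900390625), 24.16395378112793)
```

View pics/w2.png

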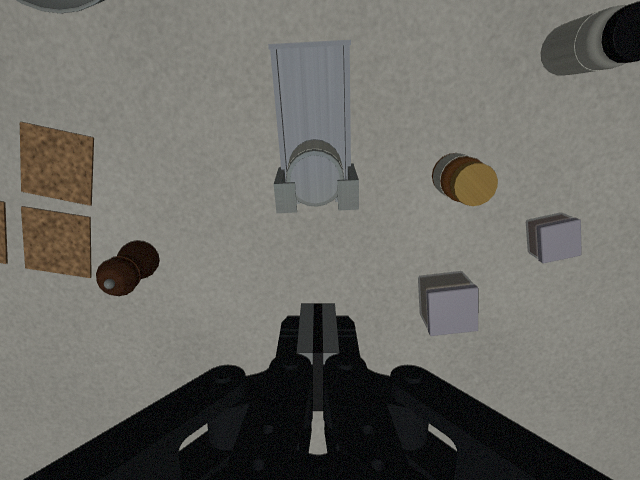

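View pics/s1.png

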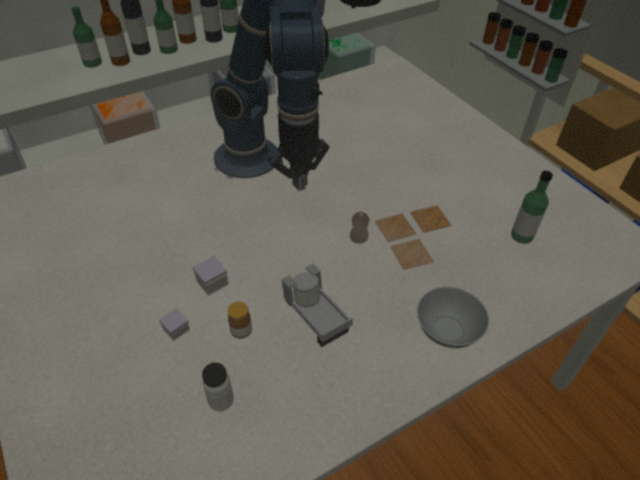

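The closed fingers are narrow across tool x but the knuckles fan out along tool y. So I'll push with tool y along the chute and the tool tipped back, keeping the knuckles clear of the tabs and of the tin's rim.

```bash
cat >> h.py <<'E'
CO=np.array([.619,-.1275,.025]); CY=.05
cu=np.array([np.cos(CY)*np.cos(.14),np.sin(CY)*np.cos(.14),np.sin(.14)]); cn=np.array([-np.cos(CY)*np.sin(.14),-np.sin(CY)*np.sin(.14),np.cos(.14)])
E
cat > push.py <<'E'
from h import *
tcp=lambda a,h,R:CO+a*cu+h*cn-.025*R[:,2]
R=best(tcp(-.075,.12,rot(CY,.59,CY)),CY,.59,CY)
print(R[:,2])
movep(tcp(-.075,.14,R),R); move_l(tcp(-.075,.018,R),feed=.15)
print(np.round(sense()["wrist_force"],2))
print(move_l(tcp(-.035,.018,R),feed=.05,until_force=15),np.round(sense()["wrist_force"],2))
im,d,_=cloud("scene"); save('s2.png',cv2.resize(im[180:380,180:420],None,fx=3,fy=3,interpolation=cv2.INTER_CUBIC)); print(sense()["time_s"])
E
python3 push.py
```

```text
[ 0.55566572  0.02780646 -0.83094068]
[ 0.23 -0.13 -0.88]
False [ 0.57 -0.12  0.39]
8.375
```

View pics/s2.png

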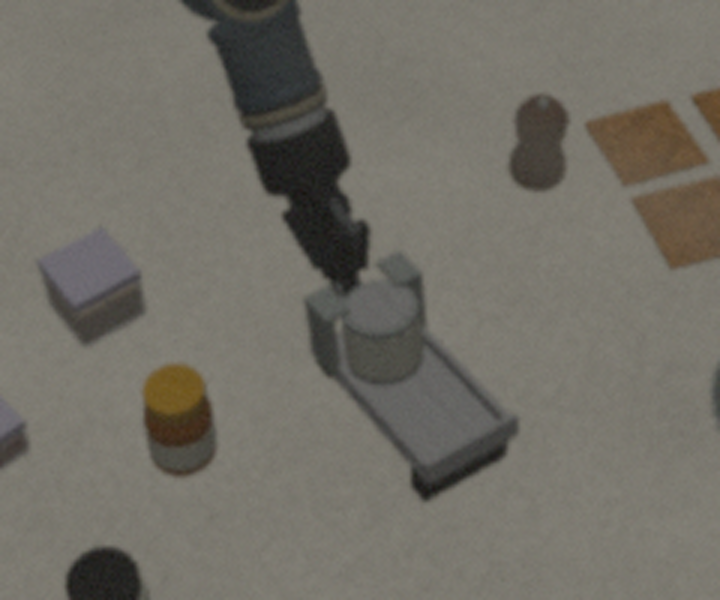

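The fingers are between the tabs behind the upright tin (crop ~(385,330)), with nothing pressing. I'll continue the push, retract and look.

```bash
cat > push2.py <<'E'
from h import *
tcp=lambda a,h,R:CO+a*cu+h*cn-.025*R[:,2]
R=np.array(sense()["tcp_rot"])
print(move_l(tcp(-.002,.018,R),feed=.04,until_force=15),np.round(sense()["wrist_force"],2))
sleep(.2)
move_l(tcp(-.06,.018,R),feed=.15); move_l(tcp(-.075,.15,R),feed=.25)
p=np.array([.60,-.13,.36]); R=best(p,np.pi/2); movep(p,R); command_gripper(.085)
im,d,W=cloud("wrist"); save('w3.png',im); np.save('w3.npy',W); print(sense()["time_s"])
W=W*1000
S=(W[...,0]>575)&(W[...,0]<720)&(abs(W[...,1]+126)<45)&(W[...,2]>80)&(W[...,2]<110)
Q=W[S&(W[...,0]>614)]; c=cv2.minEnclosingCircle(Q[:,:2].astype(np.float32)); print(c,Q[:,2].mean())
E
python3 push2.py
```

```text
False [-0.37  0.5   0.64]
13.1917
((642.6304931640625, -135.51419067382812), 45.02634048461914) 90.25432162685168
```

View pics/w3.png

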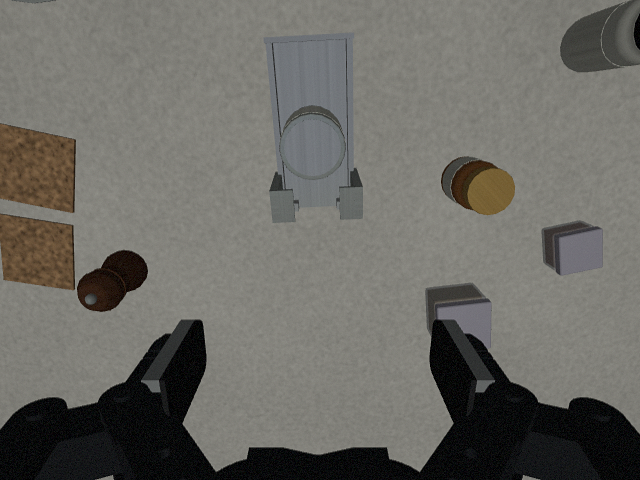

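The tin stands clear of the tabs: its top is centred at pixel (313,146) and the tab edges are at about row 172. Now I grasp it along the chute's normal and set it on the mid mat.

```bash
cat >> h.py <<'E'
MID=np.array([.511,.228,.004]); END=np.array([.5337,.3388,.004]); BACK=np.array([.6175,.206,.004])
def grab(base,n,h,R,N=40,up=.12,op=.085):
    g=base+(h+.006)*n; command_gripper(op)
    movep(g+up*n,R); hit=move_l(g,feed=.12,until_force=15); command_gripper(0,N)
    s=sense(); print('grab',hit,'gap',round(s["finger_gap"],4),'F',s["gripper_force"]); move_l(g+[0,0,up+.04],feed=.2)
    s=sense(); print('lift gap',round(s["finger_gap"],4),'wf',np.round(s["wrist_force"],1),s["time_s"])
def place(base,h,yaw,up=.12,op=.085,extra=.003):
    g=base+[0,0,h+.006]; R=best(g,yaw); movep(g+[0,0,up],R); move_l(g+[0,0,.012],feed=.15)
    hit=move_l(g-[0,0,extra],feed=.03,until_force=6); print('place',hit,'dz',round(sense()["position"][2]-g[2],4))
    command_gripper(op); sleep(.1); move_l(np.array(sense()["position"])+[0,0,up],feed=.2); print(sense()["time_s"])
E
python3 - <<'E'
from h import *
W=np.load('w3.npy'); P=W[135:158,302:325].reshape(-1,3); top=np.nanmean(P,0)
# circle top centre from tin-top pixels near height
S=np.zeros((480,640),bool); S[105:182,276:348]=1
pl=np.abs((W-top)@cn)<.004; Q=W[S&pl&(np.hypot(W[...,0]-top[0],W[...,1]-top[1])<.045)]
c,r=cv2.minEnclosingCircle((Q[:,:2]*1000).astype(np.float32)); print('top',top,c,r)
t=np.array([c[0]/1000,c[1]/1000,top[2]]); base=t-.06*cn
a=(base-CO)@cu; lat=(base-CO)@np.cross(cn,cu); print('along',a,'lat',lat,'h',(base-CO)@cn)
assert .025<a<.06 and abs(lat)<.006
base=CO+a*cu+lat*np.cross(cn,cu)
g=base+.04*cn; R=best(g,CY+np.pi/2,.14,CY)
grab(base,cn,.036,R)
place(MID,.036,-.2)
E
```

```text
top [ 0.65118848 -0.12642322  0.09073424] (649.6943969726562, -125.44830322265625) 31.81492042541504
along 0.03963039690781554 lat 0.0005150522286658228 h 0.0007989430820067407
grab False gap 0.0632 F 44.629104137420654
lift gap 0.0632 wf [ 0.1  0.3 -2.3] 16.5667
place True dz 0.0009
20.5
```

Run:
```python
from h import *
Z=np.array([0,0,1.])
def go(x,y,h,yaw,dst,dyaw,N=40):
    b=np.array([x,y,0.]); grab(b,Z,h,best(b+[0,0,h+.1],yaw),N); place(dst,h,dyaw)
go(.606,-.3035,.050,np.pi/2-.46,BACK,np.pi/2-.2)
go(.4355,-.305,.036,np.radians(97.2),END,-.2)
go(.5257,-.4367,.024,np.radians(103.2),END+[0,0,.06],-.2)
p=np.array([.48,.12,.45]); 
p=np.array([.45,-.2,.3]); movep(p,best(p,np.pi/2))
im,d,W=cloud("top"); np.save('top1.npy',W); save('top1.png',im)
im,d,_=cloud("scene"); save('s3.png',cv2.resize(im[150:300,320:520],None,fx=4,fy=4,interpolation=cv2.INTER_CUBIC)); print(sense()["time_s"])
```

```text
grab False gap 0.0527 F 42.66404181718826
lift gap 0.0522 wf [-0.1  0.3 -4.1] 25.175
place True dz 0.0011
29.6
grab False gap 0.0636 F 45.13660088181496
lift gap 0.0637 wf [-0.1 -0.4 -2.9] 34.2
place True dz 0.0008
39.0167
grab False gap 0.0495 F 43.186625093221664
lift gap 0.0497 wf [-0.1  0.3 -1.4] 44.4833
place True dz 0.0007
49.8167
51.9083
```

View pics/s3.png

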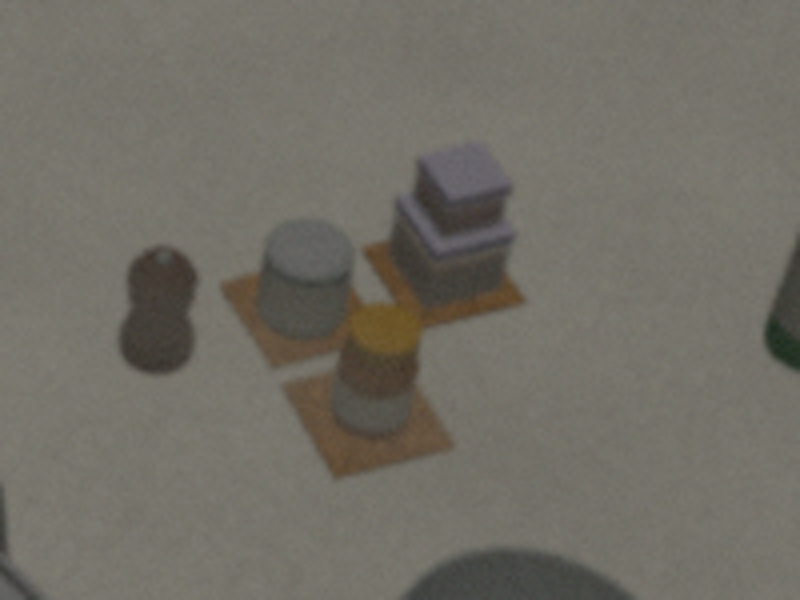

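Run:
```python
from h import *
W=np.load('top1.npy')*1000
def f(n,c,r,lo,hi):
    Q=W[(np.hypot(W[...,0]-c[0],W[...,1]-c[1])<r)&(W[...,2]>lo)&(W[...,2]<hi)]
    b=cv2.minAreaRect(Q[:,:2].astype(np.float32)); print(n,len(Q),np.round(b[0],1),np.round(b[1],1),round(b[2],1),round(np.median(Q[:,2]),1))
f('tin',(511,228),50,58,72);f('jar',(617,206),50,83,95);f('small',(534,339),55,98,114);f('big',(534,339),60,58,70);f('mill',(488,116),40,70,120)
```

```text
tin 665 [511.1 225.9] [63.2 61.9] 72.1 64.4
jar 379 [616.6 206.1] [46.  47.2] 79.5 89.1
small 577 [533.7 337.6] [51.7 50.2] 79.1 106.2
big 260 [533.8 337.5] [63.9 64. ] 77.5 63.7
mill 392 [489.1 116.7] [47.  45.7] 3.6 83.5
```

All four objects stand upright on their mats within about 2 mm of centre, and the mill has not moved. I'm handing in.

```bash
python3 -c "
from rig import *
print(finish_job())"
```

```text
the job is handed in; nothing more can be done
None
```

The job is handed in at about 52 s: tin, jar and stacked canisters measured upright within about 2 mm of their mat centres, and the mill is where it was; no verdict was returned.

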